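# Close the heel press and lock it

### The job

Two rubber heel pieces lie stacked in the small bench press. With your closed fingertips push the arms of the three-armed handle round clockwise (seen from above) until it comes up against its stop, so that the pad presses the heel pieces firmly; then push the locking lever on the column clockwise round to its stop as well. Only push with the outside of the fingers, without gripping or forcing the handles, leave both handles there and do not shift the heel pieces or the things standing around.

Things in the scene. Friction and masses are not known exactly. Their poses are not given: they have to be found in the camera images.
- press: Grey cast bench press fixed on the counter; stands anywhere within some 15 cm, turned by up to about 0.4 rad. Origin on the counter under the spindle axis, z up. Base plate 120 (x) by 285 (y, from -90 to +195) by 20 mm; column at y = +150 mm; beam from column to spindle with its top at z = 125 mm (boss round the spindle to 132 mm). It cannot be shifted.
- wheel (a joint): Turn of the three-armed handle in rad: 0 = fully open, grows clockwise seen from above, 4.5 = at its stop, press fully closed (the pad then pushes the heel with about 14 N). Starts between 0 and 1.2. Each rad lowers the pad 4 mm; the pad meets the heel at about 3.1. It turns stiffly (about 0.13 Nm, i.e. 2 to 3 N at an arm's end) and stays where it is left.
- wheel_hub (a point): Point on the vertical turning axis of the three-armed handle, at the height of the middle of its arms (165 mm above the counter). Hub radius 17 mm; the threaded spindle stands up to 30 mm above this point at the hub's middle.
- wheel_knob (a point): Centre of the black ball (radius 10 mm) at the end of one of the three equal level arms, 66 mm from the axis; the other two arms stand 120 degrees to either side. Arms are round steel rods 11 mm thick. Between the arms there is free space down to the beam, whose top lies 40 mm below the arms' middle.
- lever (a joint): Turn of the locking lever in rad: 0 = unlocked, pointing straight out along the press's +y (away from the three-armed handle), grows clockwise seen from above, 1.571 = locked, at its stop, pointing along the press's +x. Starts between 0 and 0.35. Stiff (0.12 Nm), stays where it is left.
- lever_pivot (a point): Point on the vertical axis of the locking lever on top of the column, at the height of the lever's middle (165 mm above the counter), 150 mm from the axis of the three-armed handle. Its round boss has 15 mm radius and ends 10 mm above this point.
- lever_end (a point): Middle of the black grip sleeve (19 mm thick, 24 mm long) near the end of the single-armed locking lever, 72 mm from its pivot; the lever is a level steel rod 11 mm thick, 84 mm long in all.
- pad: Round pad under the spindle, 48 mm across; origin at the centre of its lower face. It is sprung upward into the spindle (2.5 N per mm).
- heel_low: Lower black rubber heel piece, 56 x 54 x 12 mm, loose on the press's base plate under the pad; origin at the centre of its underside.
- heel_top: Upper black rubber heel piece, same size, loose on the lower one; origin at the centre of its underside.
- spool: Red thread spool, 32 mm across and 50 mm tall, standing loose on the press's base plate between pad and column; origin at its underside. Leave it.
- glue_tin: Yellow glue tin with black cap, 62 mm across and 84 mm tall, loose on the counter right of the press; origin at its underside. Leave it.
- hammer: Cobbler's hammer, 230 mm long, lying loose on the counter right of the press; leave it.
- stamp: Wooden-handled rubber stamp, 27 x 48 x 69 mm, standing loose at the front right; origin at its underside. Leave it.

How it is judged:
On the way, in this order (a step that is already met when the one before it is completed fails the run):
1. the three-armed handle is wound to its stop and the pad presses the heel, the locking lever being still unlocked (value of joint wheel above 4 rad and contact force between pad and heel_top above 5 N and value of joint lever below 0.8 rad), for 0.2 s.
2. the locking lever is at its stop (value of joint wheel above 4 rad and contact force between pad and heel_top above 5 N and value of joint lever above 1.4 rad), for 0.2 s.
At the end, for the whole second after the job is handed in: The three-armed handle stands beyond 4.0 rad (stop at 4.5), the pad presses the upper heel piece with more than 5 N, the locking lever stands beyond 1.4 rad (stop at 1.571), and the heel pieces lie still stacked (within 8 mm), less than 12 mm from where they started (all of step 2 and horizontal distance between heel_top and heel_low below 0.008 m and distance of each of heel_top, heel_low from where it was at the start of the episode below 0.012 m and linear speed of heel_top below 0.02 m/s); the robot touches nothing.
It fails at once if a heel piece lifted or shifted by more than 20 mm (distance of any of heel_top, heel_low from where it was at the start of the episode above 0.02 m).
It fails at once if a thing standing around (spool, glue tin, hammer, stamp) lifted or shifted by more than 25 mm (distance of any of spool, glue_tin, hammer, stamp from where it was at the start of the episode above 0.025 m).
It fails at once if the three-armed handle gripped or forced with more than 38 N (contact force between the fingers and wheel above 38 N).
It fails at once if the locking lever gripped or forced with more than 38 N (contact force between the fingers and lever above 38 N).
It also fails if it takes over 64 s, if anything falls off the work surface, if the arm or the gripper's body presses on something with over 40 N, if the wrist force passes 120 N, or if a joint passes its speed limit or range.

### The arm

A 6-joint arm with a two-finger parallel gripper is mounted at the origin on a cart in front of the work surface, level with it; the furniture and walls round the work are solid. World frame = base frame: x ahead of the robot, y to its left, z up, the work surface at z = 0. Lengths are in m, angles in rad, forces in N, time in s.
With the tool pointing down it reaches from about 0.35 to 0.775 m from the base axis. Payload 7.3 kg.
Tool frame: the origin (TCP) lies at the centre of the arm's flange, where the gripper is bolted on; the fingertips stand 178 mm ahead of it and the grasp point (between the pads) lies 159 mm ahead of it; z points along the fingers, y is the line along which they close (so a half turn about z gives the same grasp; the last joint's range is limited). The gripper opens to 92 mm and grips with 3 to 60 N. Pads are 19 mm wide; open, the fingers measure 130 mm over their backs; the gripper's body (75 mm by 190 mm) begins 47 mm behind the grasp point.
Start: joints at [1.085, 0.342, 1.524, -0, 1.275, -0.146], TCP at [0.175, 0.495, 0.405] pointing down, gripper open.
Joint ranges: [-2.53, 2.53], [-0.77, 2.02], [0.04, 2.7], [-1, 4.14], [0.28, 2.66], [-3.11, 3.11]. Speed limits (rad/s): [2.57, 2.57, 3.14, 3.14, 3.14, 3.14].

### API

Orientations are given as [roll, pitch, yaw] about the fixed x, y, z axes, in that order (R = Rz(yaw) Ry(pitch) Rx(roll)).
In Python, from cell import robot gives the robot as it stands.
- The arm moves only by the shell command python3 drive.py 'ROWS' [OPENING] [FORCE]. ROWS is one flat JSON list of numbers that holds 1 to 8 rows one after another, with no inner brackets; each row has 6 numbers: dx, dy, dz in a scale on which 1.0 is 0.2 m, then a rotation vector rx, ry, rz in parts of the range, where 1.0 means 2 pi rad; each row shifts and turns the commanded pose from where the row before left it, along the tool's axes as they then stand; what a row does not reach is not made up. A row lasts 1/12 s, in which the tool goes at most 0.0417 m and 0.125 rad, less where a joint would pass 70% of its speed; a pose out of reach is approached as far as the arm can. OPENING is the finger opening in m, set as the command begins (- or left out keeps the last). The fingers move at their own pace and stop on an object; FORCE is the grip in N (left out, the last holds). Time passes only in rows, so rows that do not move let the fingers close. It prints the time, the measured TCP pose, the force, the opening and the grip force at its end. A shift or turn number past 1, either way, is cut back to 1. Input that does not fit is refused with a message, and nothing moves.
- robot.observe(): the state, without advancing time (a new reading comes with each control period).
- robot.read_camera(name): name is "scene" or "top" or "wrist"; returns a dict with "image" (400x640x3 uint8, red, green, blue), "fx", "fy", "cx", "cy" (pixels), "k1" (the pictures are not rectified: a ray, as slopes to the right and down, at radius r is drawn at 1 + k1 r^2 times it, then the intrinsics apply), "pose" (4x4, takes a point from camera to world coordinates). Camera axes: x right, y down, z forward; pixel columns grow to the right and rows downward; lengths in m; the calibration is good to about 2 mm. A picture is of the moment at which its call begins. There is no depth.
- robot.hand_in(): hands the job in; it is judged then, once.
The state is a dict: "time": time; "qpos": joint angles; "qvel": joint speeds; "joint_efforts": joint torques, N m; "tool_pos": TCP position; "tool_rot": TCP orientation; "contact_force": force on the tool from outside, world axes, zero at the start; "torque": the same for the moment, N m; "opening": finger opening in m; "grip_force": force on a finger pad.
Only numpy, scipy, OpenCV 4.12 (cv2) and the standard library are available. Lean on these libraries where they do the work, as an engineer would, in place of code of your own. Each camera call takes 0.05 s, during which the arm holds its last target. There are 200 camera calls.

## Working session

There is one attempt and no reset: what is moved stays moved. The work goes in short steps, Python scripts to look and compute and a shell command to move; the robot and the scene stay as the last step left them, time stands still between calls to the robot, and variables do not carry over. Pictures are saved under pics/ and viewed, at most 10 in all, crops included, and the job is handed in when it is done.

```bash
ls; mkdir -p pics; cat > h.py <<'E'
import numpy as np, cv2
from cell import robot
def snap(n,f):
    c=robot.read_camera(n); cv2.imwrite('pics/'+f,c['image'][:,:,::-1]); np.savez('pics/'+f+'.npz',**{k:v for k,v in c.items()}); return c
def ray(c,u,v):
    x=np.array([(u-c['cx'])/c['fx'],(v-c['cy'])/c['fy']]);p=x.copy()
    for _ in range(20): p=x/(1+c['k1']*(p@p))
    T=np.array(c['pose']); d=T[:3,:3]@np.array([*p,1]); return T[:3,3],d
def atz(c,u,v,z):
    o,d=ray(c,u,v); return o+d*(z-o[2])/d[2]
def proj(c,P):
    T=np.array(c['pose']); q=T[:3,:3].T@(np.array(P)-T[:3,3]); s=q[:2]/q[2]; s=s*(1+c['k1']*(s@s)); return s[0]*c['fx']+c['cx'],s[1]*c['fy']+c['cy']
E
python3 - <<'E'
from h import *
for n in('top','scene'):
    c=snap(n,n+'0.png'); print(n,np.round(c['pose'],3).tolist(),c['fx'],c['k1'])
print(robot.observe())
E
```

```text
cell.py
drive.py
pics
top [[-0.025, -0.982, 0.19, 0.236], [-1.0, 0.025, -0.005, -0.133], [0.0, -0.19, -0.982, 1.543], [0.0, 0.0, 0.0, 1.0]] 485.1614178648752 0.045866130101762374
scene [[0.697, -0.345, 0.629, -0.369], [-0.717, -0.364, 0.595, -0.948], [0.024, -0.865, -0.501, 0.812], [0.0, 0.0, 0.0, 1.0]] 482.81243717918863 0.04565265643606903
{'time': 0.1, 'qpos': array([ 1.08498159e+00,  3.42668898e-01,  1.52493655e+00, -7.04097458e-06,
        1.27541041e+00, -1.45998107e-01]), 'qvel': array([-0.00075315, -0.00294272, -0.00185107, -0.00025881, -0.00055436,
       -0.00116042]), 'joint_efforts': array([ 4.25939315e-04, -4.32003593e+01, -2.44694102e+01,  7.17741321e-02,
        5.26349957e-02, -5.10360496e-05]), 'tool_pos': array([0.17491078, 0.49487558, 0.4041008 ]), 'tool_rot': array([-3.14018361e+00, -2.00386140e-04,  2.80177794e+00]), 'contact_force': array([ 0.49563682, -0.27323231, -0.41292979]), 'torque': array([ 0.04998194, -0.04381637, -0.04692951]), 'grip_force': 0.0, 'opening': 0.0918978215686986}
```

View pics/top0.png

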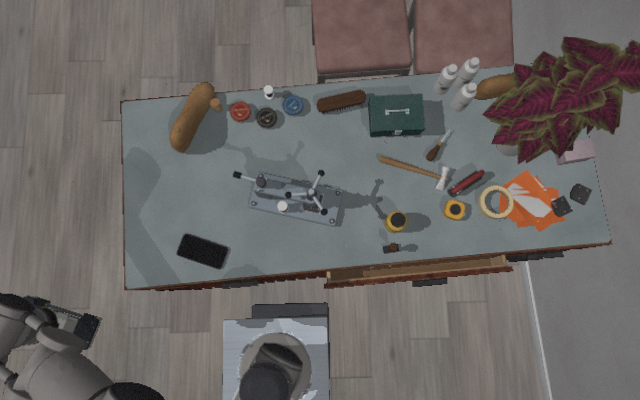

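View pics/scene0.png

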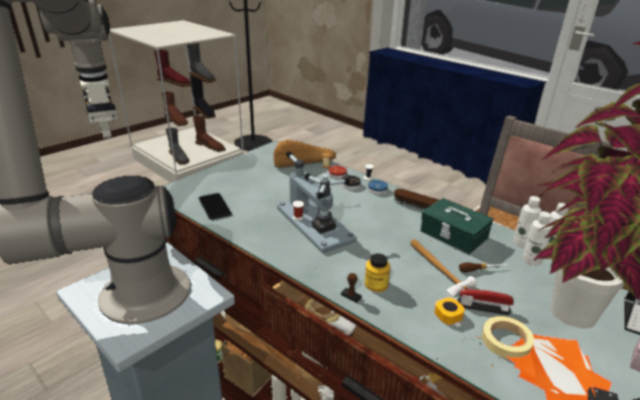

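The top picture shows the press at about (295,195), with the lever pivot near (261,182), its end at (238,175), and the wheel hub near (312,193). I'll zoom in.

```bash
python3 - <<'E'
import cv2
a=cv2.imread('pics/top0.png')[150:240,225:355]; cv2.imwrite('pics/c1.png',cv2.resize(a,None,fx=6,fy=6,interpolation=cv2.INTER_CUBIC))
E
```

```text
(no output)
```

View pics/c1.png

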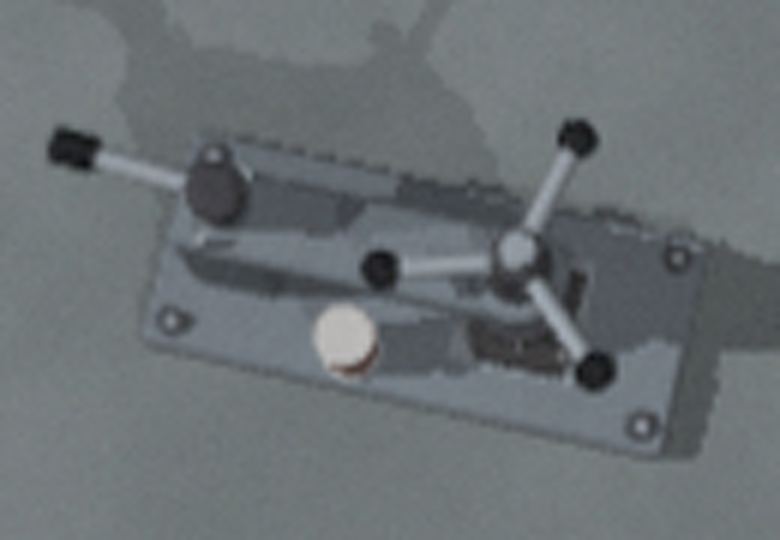

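The crop shows knobs at crop pixels (577,138), (381,269) and (594,371). The lever sleeve is at (75,149) and its boss at (217,192). The plate corners are near (200,137), (147,345), (660,458) and (708,243).

```bash
cat > m.py <<'E'
from h import *
c=dict(np.load('pics/top0.png.npz'))
f=lambda p,z:atz(c,p[0]/6+225-.4,p[1]/6+150-.4,z)
K=[f(p,.165) for p in((577,138),(381,269),(594,371))]
h=np.mean(K,0); print('hub',h,[np.linalg.norm(k-h) for k in K],[np.degrees(np.arctan2(*(k-h)[1::-1])) for k in K])
L=f((75,149),.165);P=f((217,192),.175);print('lev',L,P,np.linalg.norm((L-P)[:2]),np.degrees(np.arctan2(*(L-P)[1::-1])))
d=(P-h)[:2];print('hubpiv',np.linalg.norm(d),'press yaw',np.degrees(np.arctan2(d[1],d[0]))-90)
C=[f(p,.02) for p in((200,137),(147,345),(660,458),(708,243))];print(np.round(C,3))
for a,b in((0,3),(1,2)): e=(C[a]-C[b]);print(np.linalg.norm(e),np.degrees(np.arctan2(e[1],e[0]))-90)
E
python3 m.py
```

```text
hub [ 0.50744597 -0.12106138  0.165     ] [np.float64(0.06642378546784311), np.float64(0.06589513507795454), np.float64(0.06601982780078323)] [np.float64(-27.184558238553148), np.float64(92.95661378234705), np.float64(-147.51158413526792)]
lev [0.56707055 0.09229729 0.165     ] [0.54177431 0.02244116 0.175     ] 0.07429521157514926 70.09371317950742
hubpiv 0.14755139890271404 press yaw -13.453341918063956
[[ 0.607  0.049  0.02 ]
 [ 0.494  0.077  0.02 ]
 [ 0.427 -0.192  0.02 ]
 [ 0.542 -0.222  0.02 ]]
0.2784485310403012 -13.472417439822834
0.27794628305898994 -13.957054054692406
```

The measurements agree with the given sizes:

| Quantity | Measured | Given |
|---|---|---|
| Arm length | 66 mm | 66 mm |
| Hub to pivot | 148 mm | 150 mm |
| Press yaw | about -13.6° | up to about 0.4 rad |
| Lever turn | about 0.11 rad | 0 to 0.35 rad |

I'll push the arm at -147.5° with the back of the closed fingers. The tool yaw will turn with the arm, from 3.71 downward. First I close the gripper and fly over.

Units first: shifts go in shares of 0.2 m and turns go in shares of 2 pi rad. So -0.029 m / 0.2 = -0.145, -0.001 m / 0.2 = -0.005.

```bash
cat > to.py <<'E'
import sys,numpy as np
from scipy.spatial.transform import Rotation as R
from cell import robot
o=robot.observe(); A=R.from_euler('xyz',o['tool_rot'])
x,y,z,w=map(float,sys.argv[1:5]); G=R.from_euler('xyz',[np.pi,0,w])
print('t',round(o['time'],2),'shift',np.round(A.inv().apply(np.array([x,y,z])-o['tool_pos']),4),'rot',np.round((A.inv()*G).as_rotvec(),3),'q',np.round(o['qpos'],2),'F',np.round(o['contact_force'],1))
E
python3 drive.py '[-0.144,-0.145,-0.005,0,0,0,-0.144,-0.145,-0.005,0,0,0,-0.144,-0.145,-0.005,0,0,0,-0.144,-0.145,-0.005,0,0,0,-0.144,-0.145,-0.005,0,0,0,-0.144,-0.145,-0.005,0,0,0,-0.144,-0.145,-0.005,0,0,0,-0.144,-0.145,-0.005,0,0,0]' 0 20
python3 drive.py '[-0.144,-0.145,-0.005,0,0,0,-0.144,-0.145,-0.005,0,0,0,-0.144,-0.145,-0.005,0,0,0,-0.144,-0.145,-0.005,0,0,0,-0.144,-0.145,-0.005,0,0,0,-0.144,-0.145,-0.005,0,0,0,-0.144,-0.145,-0.005,0,0,0,-0.144,-0.145,-0.005,0,0,0]'
python3 drive.py '[0,0,0,0,0,-0.018,0,0,0,0,0,-0.018,0,0,0,0,0,-0.018,0,0,0,0,0,-0.018,0,0,0,0,0,-0.018,0,0,0,0,0,-0.018,0,0,0,0,0,-0.018,0,0,0,0,0,-0.018]'
python3 to.py .490 -.172 .42 3.709
```

```text
time: 0.77
tool_pos: [0.3149, 0.1976, 0.4127]
tool_rot: [3.141, 0.0, 2.802]
contact_force: [-0.2, 0.6, -1.3]
opening: 0.0428
grip_force: 0.0
time: 1.43
tool_pos: [0.455, -0.0982, 0.4205]
tool_rot: [3.141, -0.0, 2.801]
contact_force: [0.5, 1.0, 0.7]
opening: 0.0001
grip_force: 0.0
time: 2.1
tool_pos: [0.4547, -0.096, 0.4203]
tool_rot: [3.141, -0.0, -2.572]
contact_force: [-0.3, -0.2, -0.3]
opening: 0.0008
grip_force: 0.0
t 2.1 shift [ 0.0112 -0.083   0.0003] rot [ 0.001 -0.     0.002] q [-0.37  0.22  1.65  0.    1.27 -2.51] F [-0.3 -0.2 -0.3]
```

Scaled: -0.0277 m / 0.2 = -0.1385, -0.0276 m / 0.2 = -0.138.

```bash
python3 drive.py '[0.0185,-0.1385,0,0,0,0,0.0185,-0.1385,0,0,0,0,0.019,-0.138,0,0,0,0,0,0,0,0,0,0,0,0,0.1,0,0,0,0,0,0.1,0,0,0,0,0,0,0,0,0]'
python3 to.py .490 -.172 .323 3.709
python3 - <<'E'
from h import *
c=snap('top','t1.png');a=c['image'][140:240,235:365,::-1]; cv2.imwrite('pics/c2.png',cv2.resize(a,None,fx=6,fy=6,interpolation=cv2.INTER_CUBIC))
c=snap('wrist','w1.png')
E
```

```text
time: 2.68
tool_pos: [0.4887, -0.1716, 0.3769]
tool_rot: [3.135, -0.004, -2.578]
contact_force: [-1.0, -0.1, 0.1]
opening: 0.0004
grip_force: 0.0
t 2.68 shift [-0.0011 -0.0014  0.0539] rot [ 0.007 -0.004 -0.004] q [-0.49  0.36  1.58  0.    1.21 -2.62] F [-1.  -0.1  0.1]
```

View pics/w1.png

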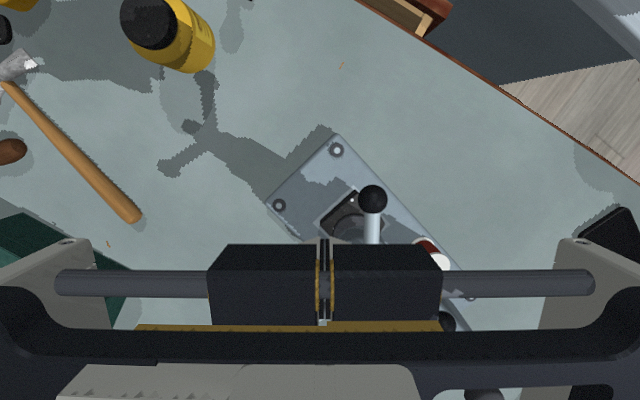

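The wrist view shows the closed fingers around columns 210–440 and the pushed arm's knob at (372,198). I'll check that knob against the wrist calibration before descending.

```bash
python3 - <<'E'
from h import *
c=dict(np.load('pics/w1.png.npz')); print(atz(c,372,199,.165), np.round(c['pose'],3).tolist(), c['fx'])
h=np.array([.5074,-.1211]);p=np.radians(-147.4)
print(h+.066*np.array([np.cos(p),np.sin(p)]))
for z in(.145,.165,.20):print(z,[proj(c,[.4887+s*.019*np.sin(-2.578),-.1716-s*.019*np.cos(-2.578),z]) for s in(-1,1)])
E
```

```text
[ 0.45128293 -0.15736936  0.165     ] [[-0.534, 0.815, 0.224, 0.427], [0.845, 0.513, 0.149, -0.212], [0.006, 0.268, -0.963, 0.359], [0.0, 0.0, 0.0, 1.0]] 300.2145234930093
[ 0.45179814 -0.15665887]
0.145 [(np.float64(298.69768641800056), np.float64(223.52576748037262)), (np.float64(349.1576405798245), np.float64(223.42284262617105))]
0.165 [(np.float64(296.5121131026639), np.float64(232.943644241536)), (np.float64(351.6612797181637), np.float64(232.82034260507305))]
0.2 [(np.float64(291.52947379595406), np.float64(254.44347127055266)), (np.float64(357.36833961941875), np.float64(254.26624589782205))]
```

View pics/c2.png

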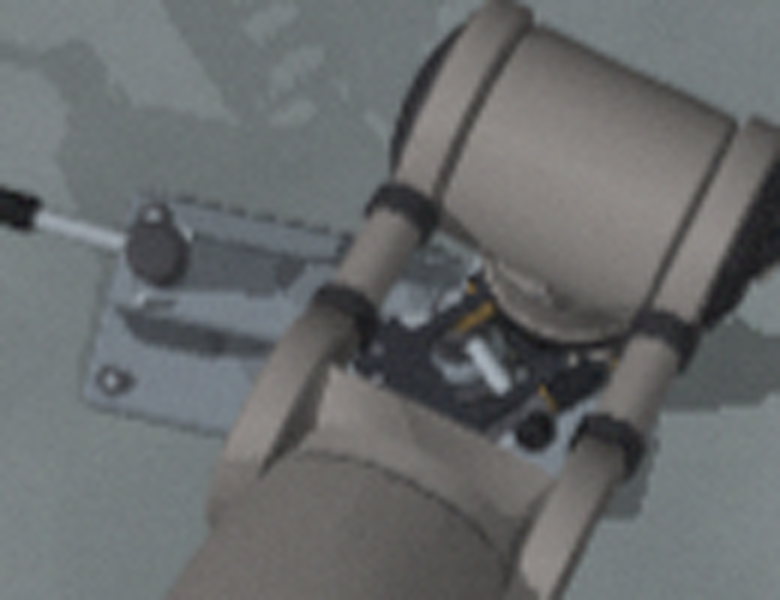

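The wrist calibration puts the knob within 1 mm of the predicted point. The dark blocks look wide, so I'll check the finger shape in the scene camera.

```bash
python3 - <<'E'
from h import *
c=snap('scene','s1.png')
u,v=map(int,proj(c,[.489,-.172,.2])); print(u,v,[proj(c,[.489,-.172,z]) for z in(.199,.265,.377)], proj(c,[.4518,-.1566,.165]))
a=c['image'][v-70:v+50,u-80:u+80,::-1]; cv2.imwrite('pics/c3.png',cv2.resize(a,None,fx=5,fy=5,interpolation=cv2.INTER_CUBIC))
E
```

```text
333 181 [(np.float64(332.9899828022841), np.float64(181.55530707438118)), (np.float64(333.85415763687774), np.float64(159.46613326098998)), (np.float64(335.4351515760114), np.float64(119.17399231517973))] (np.float64(319.0563862901306), np.float64(195.08316310765431))
```

View pics/c3.png

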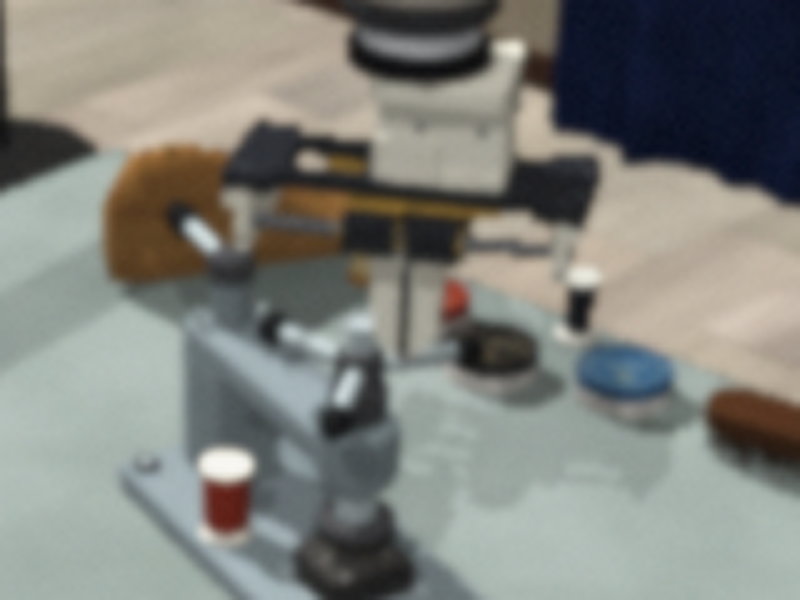

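The fingertips are slim, 38 mm over both, and the wider blocks start about 57 mm above the tips. I'll descend to TCP z = 0.33 (tips at 0.152, clear of beam and spindle), then move 8 mm toward the arm.

Scaled: 0.016 m / 0.2 = 0.08, 0.015 m / 0.2 = 0.075.

```bash
python3 drive.py '[0,0,0.08,0,0,0,0,0,0.08,0,0,0,0,0,0.075,0,0,0,0,0,0,0,0,0]'
python3 drive.py '[0,0.02,0,0,0,0,0,0.015,0,0,0,0,0,0,0,0,0,0]'
# arm frame target: rho .042, t .0245 behind
python3 to.py .4852 -.1643 .330 3.709
```

```text
time: 3.17
tool_pos: [0.4893, -0.1718, 0.3325]
tool_rot: [3.139, -0.001, -2.577]
contact_force: [-0.1, 0.3, -0.8]
opening: 0.0006
grip_force: 0.0
time: 3.42
tool_pos: [0.4859, -0.1658, 0.3352]
tool_rot: [-3.14, 0.001, -2.577]
contact_force: [-0.4, 0.9, -0.2]
opening: 0.0006
grip_force: 0.0
t 3.42 shift [-0.0002  0.0017  0.0052] rot [-0.002  0.001 -0.003] q [-0.48  0.39  1.66  0.    1.09 -2.61] F [-0.4  0.9 -0.2]
```

Scaled: 0.0052 m / 0.2 = 0.026, 0.005 m / 0.2 = 0.025, 0.12 rad / 6.2832 = 0.0191.

```bash
python3 drive.py '[0,0,0.025,0,0,0,0.013,0.026,0,0,0,0.0191,0.013,0.026,0,0,0,0.0191,0.013,0.026,0,0,0,0.0191,0.013,0.026,0,0,0,0.0191]'
cat > st.py <<'E'
import numpy as np
from cell import robot
o=robot.observe(); w=o['tool_rot'][2]; d=np.array([.5074,-.1211])-o['tool_pos'][:2]
print('t',round(o['time'],2),'yaw',round(w,3),'hub in tool x,y mm',np.round(1e3*np.array([d@[np.cos(w),np.sin(w)],d@[np.sin(w),-np.cos(w)]]),1),'z',round(o['tool_pos'][2],4),'F',np.round(o['contact_force'],1),'q',np.round(o['qpos'],2))
E
python3 st.py
```

```text
time: 3.83
tool_pos: [0.4684, -0.1515, 0.3289]
tool_rot: [-3.14, 0.0, -3.063]
contact_force: [-1.5, -3.5, -0.9]
opening: 0.0003
grip_force: 1.6
t 3.83 yaw -3.063 hub in tool x,y mm [-41.3  27.2] z 0.3289 F [-1.5 -3.5 -0.9] q [-0.47  0.36  1.72 -0.    1.05 -2.12]
```

It is pushing at about 4 N, as expected, so I'll continue round.

Scaled: 0.0052 m / 0.2 = 0.026, 0.0026 m / 0.2 = 0.013, 0.12 rad / 6.2832 = 0.0191.

```bash
for i in 1; do python3 drive.py '[0.013,0.026,0,0,0,0.0191,0.013,0.026,0,0,0,0.0191,0.013,0.026,0,0,0,0.0191,0.013,0.026,0,0,0,0.0191,0.013,0.026,0,0,0,0.0191,0.013,0.026,0,0,0,0.0191,0.013,0.026,0,0,0,0.0191,0.013,0.026,0,0,0,0.0191]' >/dev/null; python3 st.py; done
python3 drive.py '[0.013,0.026,0,0,0,0.0191,0.013,0.026,0,0,0,0.0191,0.013,0.026,0,0,0,0.0191,0.013,0.026,0,0,0,0.0191,0.013,0.026,0,0,0,0.0191,0.013,0.026,0,0,0,0.0191,0.013,0.026,0,0,0,0.0191,0.013,0.026,0,0,0,0.0191]' >/dev/null; python3 st.py
```

```text
t 4.5 yaw 2.26 hub in tool x,y mm [-40.1  25.5] z 0.3287 F [-4.6 -0.1  2.3] q [-0.39  0.33  1.77 -0.    1.04 -1.08]
t 5.17 yaw 1.3 hub in tool x,y mm [-40.3  23.3] z 0.3287 F [-3.3 -0.9  1. ] q [-0.31  0.38  1.7  -0.    1.07 -0.03]
```

Scaled: 0.0052 m / 0.2 = 0.026, 0.0032 m / 0.2 = 0.016, 0.12 rad / 6.2832 = 0.0191.

```bash
python3 drive.py '[0.016,0.026,0,0,0,0.0191,0.016,0.026,0,0,0,0.0191,0.013,0.026,0,0,0,0.0191,0.013,0.026,0,0,0,0.0191,0.013,0.026,0,0,0,0.0191,0.013,0.026,0,0,0,0.0191]' >/dev/null; python3 st.py
python3 drive.py '[0.0065,0.013,0,0,0,0.0095,0.0065,0.013,0,0,0,0.0095,0.0065,0.013,0,0,0,0.0095]'>/dev/null; python3 st.py
python3 - <<'E'
from h import *
c=snap('top','t2.png')
E
```

```text
t 5.67 yaw 0.58 hub in tool x,y mm [-42.3  23.2] z 0.3285 F [-3.9  1.3  0.1] q [-0.29  0.44  1.61  0.    1.1   0.7 ]
t 5.92 yaw 0.403 hub in tool x,y mm [-42.4  23.1] z 0.3285 F [-3.   2.6  0.4] q [-0.29  0.45  1.58  0.    1.11  0.87]
```

Scaled: 0.0026 m / 0.2 = 0.013, 0.0013 m / 0.2 = 0.0065, 0.06 rad / 6.2832 = 0.0095.

```bash
python3 drive.py '[0.0065,0.013,0,0,0,0.0095,0.0065,0.013,0,0,0,0.0095,0.0065,0.013,0,0,0,0.0095,0.0065,0.013,0,0,0,0.0095]'>/dev/null; python3 st.py
```

```text
t 6.3 yaw 0.164 hub in tool x,y mm [-42.4  23. ] z 0.3285 F [-3.4  2.3 -0.8] q [-0.3   0.46  1.56  0.    1.12  1.1 ]
```

Scaled: 0.0026 m / 0.2 = 0.013, 0.0013 m / 0.2 = 0.0065, 0.06 rad / 6.2832 = 0.0095.

```bash
python3 drive.py '[0.0065,0.013,0,0,0,0.0095,0.0065,0.013,0,0,0,0.0095,0.0065,0.013,0,0,0,0.0095]'>/dev/null; python3 st.py
```

```text
t 6.55 yaw -0.016 hub in tool x,y mm [-42.4  23.1] z 0.3286 F [-2.9  2.9  0.4] q [-0.31  0.47  1.54  0.    1.13  1.27]
```

Scaled: 0.0026 m / 0.2 = 0.013, 0.0013 m / 0.2 = 0.0065, 0.06 rad / 6.2832 = 0.0095.

```bash
python3 drive.py '[0.0065,0.013,0,0,0,0.0095,0.0065,0.013,0,0,0,0.0095,0.0065,0.013,0,0,0,0.0095]'>/dev/null; python3 st.py
```

```text
t 6.8 yaw -0.196 hub in tool x,y mm [-42.4  23.1] z 0.3285 F [-2.   4.1  0.4] q [-0.33  0.48  1.53  0.    1.14  1.44]
```

Scaled: 0.0026 m / 0.2 = 0.013, 0.0013 m / 0.2 = 0.0065, 0.06 rad / 6.2832 = 0.0095.

```bash
python3 drive.py '[0.0065,0.013,0,0,0,0.0095,0.0065,0.013,0,0,0,0.0095,0.0065,0.013,0,0,0,0.0095]'>/dev/null; python3 st.py
```

```text
t 7.05 yaw -0.376 hub in tool x,y mm [-42.5  23.2] z 0.3286 F [-1.5  4.3 -0.4] q [-0.34  0.49  1.52  0.    1.14  1.61]
```

Scaled: 0.0026 m / 0.2 = 0.013, 0.0013 m / 0.2 = 0.0065, 0.06 rad / 6.2832 = 0.0095.

```bash
python3 drive.py '[0.0065,0.013,0,0,0,0.0095,0.0065,0.013,0,0,0,0.0095]'>/dev/null; python3 st.py
```

```text
t 7.22 yaw -0.496 hub in tool x,y mm [-42.5  23.2] z 0.3286 F [-1.5  4.5 -0.5] q [-0.35  0.49  1.51  0.    1.14  1.72]
```

Scaled: 0.0017 m / 0.2 = 0.0085, 0.0009 m / 0.2 = 0.0045, 0.04 rad / 6.2832 = 0.0064.

```bash
python3 drive.py '[0.0045,0.0085,0,0,0,0.0064,0.0045,0.0085,0,0,0,0.0064]'>/dev/null; python3 st.py
```

```text
t 7.38 yaw -0.575 hub in tool x,y mm [-42.6  23.3] z 0.3286 F [-1.2  4.4 -0.4] q [-0.36  0.49  1.51  0.    1.14  1.79]
```

Scaled: 0.0017 m / 0.2 = 0.0085, 0.0009 m / 0.2 = 0.0045, 0.04 rad / 6.2832 = 0.0064.

```bash
python3 drive.py '[0.0045,0.0085,0,0,0,0.0064,0.0045,0.0085,0,0,0,0.0064]'>/dev/null; python3 st.py
```

```text
t 7.55 yaw -0.655 hub in tool x,y mm [-42.2  25.2] z 0.3287 F [ 7.2 19.7 -0.8] q [-0.36  0.49  1.51  0.01  1.14  1.86]
```

Scaled: 0.0017 m / 0.2 = 0.0085, 0.0009 m / 0.2 = 0.0045, 0.04 rad / 6.2832 = 0.0064.

```bash
python3 drive.py '[0.0045,0.0085,0,0,0,0.0064,0.0045,0.0085,0,0,0,0.0064]'>/dev/null; python3 st.py
```

```text
t 7.72 yaw -0.734 hub in tool x,y mm [-41.4  27.6] z 0.3289 F [16.1 31.4 -2.2] q [-0.36  0.49  1.51  0.01  1.14  1.94]
```

The force rose to 35 N, so this is the stop. I'm backing off at once and going up.

Scaled: -0.04 m / 0.2 = -0.2, -0.03 m / 0.2 = -0.15.

```bash
python3 drive.py '[-0.005,-0.025,0,0,0,0,0,-0.04,0,0,0,0,0,0,0,0,0,0,0,0,-0.1,0,0,0,0,0,-0.15,0,0,0,0,0,-0.2,0,0,0,0,0,0,0,0,0]'>/dev/null; python3 st.py; python3 to.py .57 .12 .42 -.6
```

```text
t 8.3 yaw -0.734 hub in tool x,y mm [-43.3  35.8] z 0.4266 F [ 1.  -0.6  1. ] q [-0.35  0.42  1.34 -0.    1.36  1.96]
t 8.3 shift [-0.1583 -0.1851  0.0054] rot [-0.004 -0.013 -0.134] q [-0.35  0.42  1.34 -0.    1.36  1.96] F [ 1.  -0.6  1. ]
```

Scaled: -0.122 rad / 6.2832 = -0.0194.

```bash
python3 drive.py '[0,0,0,0,0,-0.0194,0,0,0,0,0,-0.0194,0,0,0,0,0,-0.0194,0,0,0,0,0,-0.0194,0,0,0,0,0,-0.0194,0,0,0,0,0,-0.0194,0,0,0,0,0,-0.0194,0,0,0,0,0,-0.0194]'>/dev/null
python3 drive.py '[0,0,0,0,0,-0.0194,0,0,0,0,0,-0.0194,0,0,0,0,0,-0.0194,0,0,0,0,0,-0.0194,0,0,0,0,0,-0.0194,0,0,0,0,0,-0.0194,0,0,0,0,0,-0.0194,0,0,0,0,0,-0.0194]'>/dev/null
python3 to.py .5252 .0768 .42 1.223
```

```text
t 9.63 shift [ 0.1754 -0.1032 -0.0014] rot [0.001 0.001 0.001] q [-0.35  0.43  1.36 -0.    1.36 -0.  ] F [-0.5 -0.7 -0.3]
```

Scaled: 0.035 m / 0.2 = 0.175, -0.0206 m / 0.2 = -0.103.

```bash
python3 drive.py '[0.175,-0.103,0,0,0,0,0.175,-0.103,0,0,0,0,0.175,-0.103,0,0,0,0,0.175,-0.103,0,0,0,0,0.175,-0.103,0,0,0,0,0,0,0.05,0,0,0,0,0,0,0,0,0]'>/dev/null
python3 to.py .5252 .0768 .330 1.223
python3 - <<'E'
from h import *
c=snap('wrist','w2.png'); print(proj(c,[.567,.0923,.165]),proj(c,[.5422,.0238,.175]))
c=snap('top','t3.png')
a=c['image'][140:250,215:355,::-1]; cv2.imwrite('pics/c4.png',cv2.resize(a,None,fx=5,fy=5,interpolation=cv2.INTER_CUBIC))
E
```

```text
t 10.22 shift [-0.0018 -0.      0.0777] rot [-0.001  0.001 -0.001] q [ 0.    0.35  1.5  -0.    1.29  0.35] F [ 0.3 -0.6 -0.1]
(np.float64(369.3707188308652), np.float64(183.63369016584232)) (np.float64(367.49067043171596), np.float64(276.7794795628865))
```

View pics/w2.png

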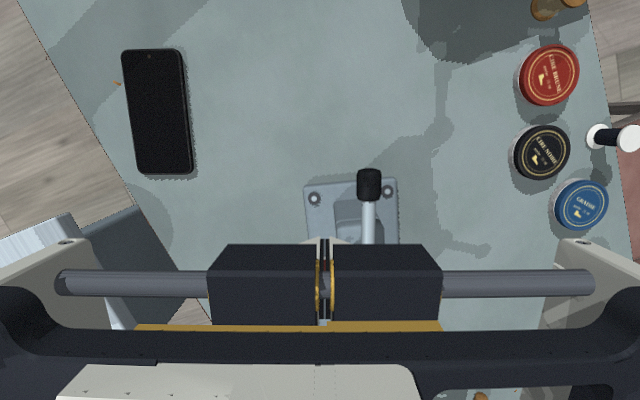

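View pics/c4.png

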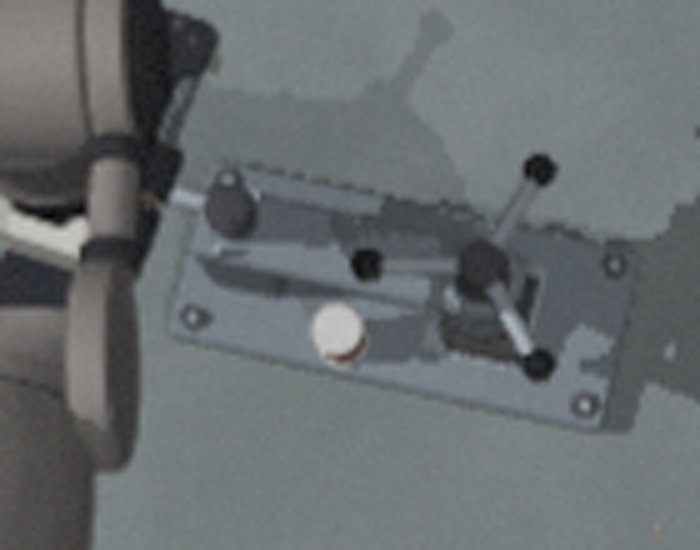

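The sleeve at (369,185) matches its predicted pixel. The wheel knobs are at crop pixels (540,168), (367,264) and (538,363). I'll compute the wheel angle.

Scaled: 0.02 m / 0.2 = 0.1, 0.017 m / 0.2 = 0.085.

```bash
python3 - <<'E'
from h import *
c=dict(np.load('pics/t3.png.npz'))
K=[atz(c,a/5+215-.4,b/5+140-.4,.165) for a,b in((540,168),(367,264),(538,363))];h=np.mean(K,0)
print(h,[(np.linalg.norm(k-h),np.degrees(np.arctan2(*(k-h)[1::-1]))) for k in K])
E
python3 drive.py '[-0.005,0,0.1,0,0,0,-0.005,0,0.1,0,0,0,0,0,0.1,0,0,0,0,0,0.085,0,0,0,0,0,0,0,0,0]'>/dev/null;python3 to.py .5252 .0768 .330 1.223
```

```text
[ 0.50809389 -0.1213981   0.165     ] [(np.float64(0.06663154060445999), np.float64(-31.99875539569872)), (np.float64(0.06638062206302352), np.float64(88.31337305310524)), (np.float64(0.06619242910679456), np.float64(-152.03108180654903))]
t 10.73 shift [ 0.0032 -0.0016 -0.0012] rot [-0.005  0.002 -0.008] q [-0.01  0.43  1.62 -0.    1.1   0.35] F [ 0.2 -0.5  0.8]
```

The swept angle is 4.27 rad and it ended at the stop. Now the lever.

Scaled: 0.0054 m / 0.2 = 0.027, 0.003 m / 0.2 = 0.015, 0.12 rad / 6.2832 = 0.0191.

```bash
sed 's/.5074,-.1211/.5422,.0238/' st.py > sl.py
python3 drive.py '[0.01,0.02,0,0,0,0,0,0.015,0,0,0,0,0.013,0.027,0,0,0,0.0191,0.013,0.027,0,0,0,0.0191,0.013,0.027,0,0,0,0.0191]'>/dev/null;python3 sl.py
```

```text
t 11.15 yaw 0.852 hub in tool x,y mm [-44.  26.] z 0.3332 F [-2.3  1.1  0.7] q [-0.    0.46  1.54  0.    1.13  0.71]
```

Scaled: 0.0054 m / 0.2 = 0.027, 0.0026 m / 0.2 = 0.013, 0.12 rad / 6.2832 = 0.0191.

```bash
python3 drive.py '[0.013,0.027,0,0,0,0.0191,0.013,0.027,0,0,0,0.0191,0.013,0.027,0,0,0,0.0191,0.013,0.027,0,0,0,0.0191,0.013,0.027,0,0,0,0.0191,0.013,0.027,0,0,0,0.0191]'>/dev/null;python3 sl.py
```

```text
t 11.65 yaw 0.132 hub in tool x,y mm [-43.4  26.2] z 0.3335 F [ 1.1  2.8 -0.3] q [-0.04  0.51  1.46  0.    1.17  1.4 ]
```

Scaled: 0.0027 m / 0.2 = 0.0135, 0.0013 m / 0.2 = 0.0065, 0.06 rad / 6.2832 = 0.0095.

```bash
python3 drive.py '[0.0065,0.0135,0,0,0,0.0095,0.0065,0.0135,0,0,0,0.0095,0.0065,0.0135,0,0,0,0.0095,0.0065,0.0135,0,0,0,0.0095]'>/dev/null;python3 sl.py
```

```text
t 11.98 yaw -0.105 hub in tool x,y mm [-42.9  25.6] z 0.3337 F [1.5 2.  0.2] q [-0.05  0.52  1.45  0.    1.17  1.62]
```

Scaled: 0.0014 m / 0.2 = 0.007, 0.0007 m / 0.2 = 0.0035, 0.03 rad / 6.2832 = 0.0048.

```bash
python3 drive.py '[0.0035,0.007,0,0,0,0.0048,0.0035,0.007,0,0,0,0.0048]'>/dev/null;python3 sl.py
```

```text
t 12.15 yaw -0.164 hub in tool x,y mm [-42.9  25.3] z 0.3337 F [1.8 2.6 0.2] q [-0.06  0.52  1.44  0.    1.17  1.68]
```

Scaled: 0.0014 m / 0.2 = 0.007, 0.0007 m / 0.2 = 0.0035, 0.03 rad / 6.2832 = 0.0048.

```bash
python3 drive.py '[0.0035,0.007,0,0,0,0.0048]'>/dev/null;python3 sl.py
```

```text
t 12.23 yaw -0.194 hub in tool x,y mm [-42.8  25.2] z 0.3337 F [1.1 2.5 0.4] q [-0.06  0.52  1.44  0.    1.17  1.7 ]
```

Scaled: 0.0014 m / 0.2 = 0.007, 0.0007 m / 0.2 = 0.0035, 0.03 rad / 6.2832 = 0.0048.

```bash
python3 drive.py '[0.0035,0.007,0,0,0,0.0048]'>/dev/null;python3 sl.py
```

```text
t 12.32 yaw -0.224 hub in tool x,y mm [-42.8  25.2] z 0.3338 F [0.9 2.3 0.8] q [-0.06  0.52  1.44  0.    1.17  1.73]
```

Scaled: 0.001 m / 0.2 = 0.005, 0.0005 m / 0.2 = 0.0025, 0.02 rad / 6.2832 = 0.0032.

```bash
python3 drive.py '[0.0025,0.005,0,0,0,0.0032]'>/dev/null;python3 sl.py
```

```text
t 12.4 yaw -0.244 hub in tool x,y mm [-42.8  24.9] z 0.3337 F [2.  3.3 1.2] q [-0.07  0.52  1.44  0.    1.17  1.75]
```

```bash
python3 drive.py '[0,0,0,0,0,0]'>/dev/null;python3 sl.py
```

```text
t 12.48 yaw -0.243 hub in tool x,y mm [-42.8  24.8] z 0.3335 F [2.5 2.5 3.5] q [-0.07  0.52  1.44  0.    1.17  1.75]
```

No stop yet, so I'll keep nudging.

Scaled: 0.001 m / 0.2 = 0.005, 0.0005 m / 0.2 = 0.0025, 0.02 rad / 6.2832 = 0.0032.

```bash
python3 drive.py '[0.0025,0.005,0,0,0,0.0032]'>/dev/null;python3 sl.py
```

```text
t 12.57 yaw -0.262 hub in tool x,y mm [-42.7  24.9] z 0.3334 F [4.  2.3 4.3] q [-0.07  0.52  1.44  0.    1.17  1.77]
```

Scaled: 0.001 m / 0.2 = 0.005.

```bash
python3 drive.py '[0,0.005,0,0,0,0]'>/dev/null;python3 sl.py
```

```text
t 12.65 yaw -0.263 hub in tool x,y mm [-42.7  23.9] z 0.3333 F [5.1 2.8 5.8] q [-0.07  0.52  1.44  0.    1.17  1.76]
```

```bash
python3 drive.py '[0,0,0,0,0,0]'>/dev/null;python3 sl.py
```

```text
t 12.73 yaw -0.262 hub in tool x,y mm [-42.6  23.7] z 0.3333 F [3.7 1.5 5.3] q [-0.07  0.52  1.44  0.    1.17  1.76]
```

Scaled: 0.001 m / 0.2 = 0.005.

```bash
python3 drive.py '[0,0.005,0,0,0,0,0,0,0,0,0,0]'>/dev/null;python3 sl.py
```

```text
t 12.9 yaw -0.262 hub in tool x,y mm [-42.5  22.7] z 0.333 F [4.4 2.1 4.4] q [-0.07  0.52  1.44  0.    1.17  1.76]
```

Scaled: 0.001 m / 0.2 = 0.005.

```bash
python3 drive.py '[0,0.005,0,0,0,0,0,0,0,0,0,0]'>/dev/null;python3 sl.py
```

```text
t 13.07 yaw -0.262 hub in tool x,y mm [-42.5  22.3] z 0.3331 F [5.2 5.5 5.7] q [-0.07  0.52  1.44  0.    1.17  1.76]
```

Scaled: 0.001 m / 0.2 = 0.005.

```bash
python3 drive.py '[0,0.005,0,0,0,0,0,0,0,0,0,0]'>/dev/null;python3 sl.py
```

```text
t 13.23 yaw -0.262 hub in tool x,y mm [-42.4  21.9] z 0.3331 F [6.1 8.  5. ] q [-0.07  0.52  1.45  0.    1.17  1.76]
```

The force now rises about 3 N per mm, so the lever is at its stop. One more light push, then I'll back off, raise, and look.

Scaled: 0.001 m / 0.2 = 0.005.

```bash
python3 drive.py '[0,0.005,0,0,0,0,0,0.005,0,0,0,0,0,0,0,0,0,0,0,0,0,0,0,0]'>/dev/null;python3 sl.py
python3 drive.py '[0,-0.025,0,0,0,0,0,-0.05,0,0,0,0,0,0,0,0,0,0,0,0,-0.1,0,0,0,0,0,-0.15,0,0,0,0,0,-0.15,0,0,0,0,-0.15,-0.1,0,0,0,0,-0.2,0,0,0,0]'>/dev/null
python3 drive.py '[0,-0.2,0,0,0,0,0,-0.2,0,0,0,0,-0.1,-0.175,0,0,0,0,-0.1,-0.175,0,0,0,0,-0.1,-0.175,0,0,0,0,0,0,0,0,0,0]'>/dev/null;python3 sl.py
python3 - <<'E'
from h import *
c=snap('top','t4.png')
a=c['image'][140:250,215:355,::-1]; cv2.imwrite('pics/c5.png',cv2.resize(a,None,fx=5,fy=5,interpolation=cv2.INTER_CUBIC))
E
```

```text
t 13.57 yaw -0.262 hub in tool x,y mm [-42.3  21.2] z 0.3332 F [ 7.8 13.8  4.4] q [-0.07  0.52  1.45  0.01  1.17  1.76]
t 14.73 yaw -0.255 hub in tool x,y mm [ 20.5 294.4] z 0.4305 F [ 0.1 -0.2  0.5] q [0.37 0.62 1.   0.   1.52 2.2 ]
```

View pics/c5.png

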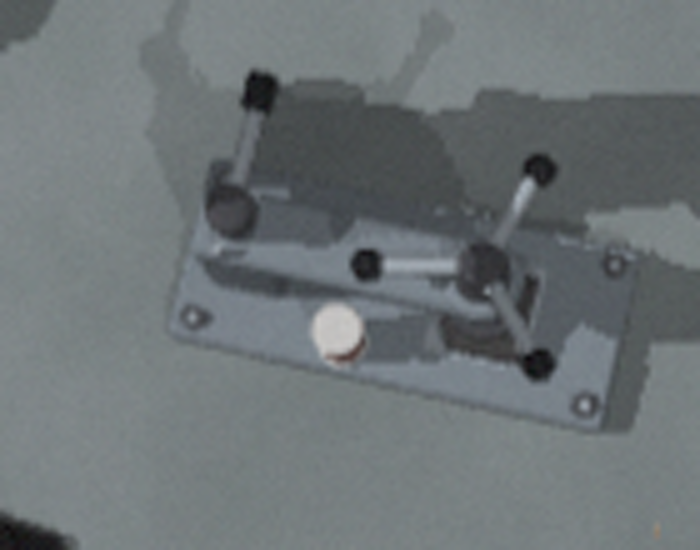

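The lever now runs from (232,212) to (260,90), perpendicular to the beam, so it is locked. The wheel knobs are where they were, the spool hasn't moved, and the arm is clear. Handing in.

```bash
python3 -c "
from cell import robot
print(robot.hand_in())"
```

```text
the job is handed in; nothing more can be done
None
```

I wound the three-armed handle to its stop (about 4.27 rad of turn, 35 N peak push against the 38 N limit), pushed the locking lever to its stop, and handed the job in with the arm clear after about 15 s; no verdict was returned, and I did not directly check the pad force or the heel pieces.

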